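# Soap out of the slide-lid box

## Task

Slide the lid of the wooden slide-lid box straight out along its grooves until it is clear of the box, and lay it flat on the worktop. Then lift the bar of soap out of the box and set it down, without dropping it, in the middle of the slatted wooden soap rack, flat and lengthwise along the rack.

Things in the scene. Friction and masses are not known exactly. Their poses are not given: they have to be found in the camera images.
- box: Plain wooden box with sliding lid, fixed, 150 (x) x 150 (y) x 65 mm high (the similar knob-lidded box is a bystander). Origin: centre of underside. Lid slides out level along box +x, over the +x end wall, 50 mm high; its edges run in side grooves 50 to 59 mm up, 4 mm play sideways, 3 mm up. Inside 126 (x) x 116 mm, floor 8 mm up; rims 17 mm wide at the sides, 12 mm at the ends.
- lid_grip (a point): Middle of the bar grip on the loose lid; axes as the box's. Bar 14 (x, sliding direction) x 50 (y) x 30 mm tall; top 15 mm above this point, foot on the lid 15 mm below. Lid plate 136 (x) x 131 x 6 mm, 0.13 kg, moves easily; centre 30 mm to -x of this point, underside 21 mm below. Point starts 37 (shut) to 52 mm from the box's origin along +x, 71 mm up; the lid is free of its grooves at 173 mm.
- soap_center (a point): Centre of the hard cream bar of soap, 75 (x) x 40 (y) x 38 mm (z, up), 0.13 kg, lying on the floor of the slide-lid box, hidden by the lid at first, near the box's middle, its length (x) across the sliding direction within about 10 degrees; at least 25 mm free beside each long side. The round soap puck on the worktop is a bystander.
- rack: Slatted wooden soap rack, loose, 0.25 kg, 120 (x, its length) x 84 (y) mm: five cross slats on two runners, no rim, slat tops 14 mm above the worktop. Origin: centre of its underside, z up. The round white saucer near it is a bystander.
Mind the look-alikes: they are no part of the job. Leave any blue or turquoise look-alike of the part that bears lid_grip alone.

How it is judged:
By the outcome, as a careful person would: the job done as asked, in the order asked, and still so for the second after the job is handed in, with the robot touching nothing.
It also fails if it takes over 58 s, if anything falls off the work surface, if the arm or the gripper's body presses on something with over 40 N, if the wrist force passes 120 N, or if a joint passes its speed limit or range.

## Robot

A 6-joint arm with a two-finger parallel gripper is mounted at the origin on the work surface. World frame = base frame: x ahead of the robot, y to its left, z up, the work surface at z = 0. Lengths are in m, angles in degrees, forces in N, time in s.
With the tool pointing down it reaches from about 0.25 to 0.725 m from the base axis. Payload 9.7 kg.
Tool frame: the origin (TCP) lies midway between the tips of the shut fingers; the grasp point (between the pads) lies 19 mm behind it; z points along the fingers, y is the direction in which the jaws open and shut (so a half turn about z gives the same grasp; the last joint's range is limited). The gripper opens to 85 mm and grips with 20 to 120 N. Pads are 22 mm wide; open, the fingers measure 114 mm over their backs; the gripper's body (76 mm by 85 mm) begins 54 mm behind the grasp point. The pads swing forward as they close: fully open they stand 13 mm farther back than shut.
Start: joints at [-64.687, 4.979, 10.078, 95.1, 0, 90], TCP at [0.235, -0.497, 0.231] pointing down, gripper open.
Joint ranges: [-179.16, 179.16], [-48.56, 103.87], [-65.8, 70.77], [-126.05, 130.52], [-82.76, 87.17], [-180, 180]. Speed limits (degrees/s): [127.2, 127.2, 147.25, 180, 180, 180].

## Interface

Orientations are given as [roll, pitch, yaw] about the fixed x, y, z axes, in that order (R = Rz(yaw) Ry(pitch) Rx(roll)).
In Python, from cell import manip gives the robot as it stands.
- The arm moves only by the tool carry_out, never from a script. Its arguments are lists of equal length, an entry for each row: "translation": the shift along the tool's x, y, z in m, a list of three; "delta_rot": the turn, a rotation vector about the tool's x, y, z in degrees, a list of three; "hand": the finger opening in m, from 0 to 0.0854. A call has 1 to 5 rows; each row shifts and turns the commanded pose from where the row before left it, along the tool's axes as they then stand; what a row does not reach is not made up. A row lasts 1/10 s, in which the tool goes at most 50 mm and 8.59 degrees, less where a joint would pass 70% of its speed; a pose out of reach is approached as far as the arm can. A call is refused whole if a number of a shift passes 0.05 or a number of a turn 8.59, either way. A call with a gripper value outside its range is refused whole. The fingers move at their own pace and stop on an object; the grip force is fixed at half the most. Time passes only in rows, so rows that do not move let the fingers close. It gives the time, the measured TCP pose, the force and the opening at its end, in the units of the state.
- manip.get_obs(): the state, without advancing time (a new reading comes with each control period).
- manip.read_camera(name): name is "side" or "top"; returns a dict with "img" (384x512x3 uint8, red, green, blue), "camera_matrix" (3x3 intrinsics, pixels), "k1" (the pictures are not rectified: a ray, as slopes to the right and down, at radius r is drawn at 1 + k1 r^2 times it, then the intrinsics apply), "rvec" (rotation vector, rad) and "tvec" (3), from world to camera coordinates, as OpenCV has them. Camera axes: x right, y down, z forward; pixel columns grow to the right and rows downward; lengths in m; the calibration is good to about 2 mm. A picture is of the moment at which its call begins. There is no depth.
- manip.hand_in(): hands the job in, once; it reports no verdict.
The state is a dict: "t": time; "joint_pos": joint angles; "qd": joint speeds; "joint_efforts": joint torques, N m; "tcp_pos": TCP position; "tool_rot": TCP orientation; "force": force on the tool from outside, world axes, zero at the start; "wrist_torque": the same for the moment, N m; "finger_gap": finger opening in m.
Only numpy, scipy, OpenCV 4.12 (cv2) and the standard library are available. Lean on these libraries where they do the work, as an engineer would, in place of code of your own. Each camera call takes 0.05 s, during which the arm holds its last target.

## Working session

There is one attempt and no reset: what is moved stays moved. The work goes in short steps, Python scripts to look and compute and a tool call to move; the robot and the scene stay as the last step left them, time stands still between calls to the robot, and variables do not carry over. Pictures are saved under pics/ and viewed, and the job is handed in when it is done.

Besides the shell and the picture viewer there is one more tool, called after "Call:" by a JSON object that holds its "op" and its "data". carry_out: Moves the arm, as the interface text tells. Its arguments: {"type":"object","properties":{"translation":{"type":"array"},"delta_rot":{"type":"array"},"hand":{"type":"array"}},"required":["translation","delta_rot","hand"]}

```bash
mkdir -p pics; ls; python3 - <<'E'
from cell import manip
import cv2
o=manip.get_obs();print(o)
for n in("top","side"):
    c=manip.read_camera(n);cv2.imwrite(f"pics/{n}0.png",c["img"][:,:,::-1])
    import pickle;pickle.dump(c,open(f"{n}0.pkl","wb"))
    print(n,c["camera_matrix"].tolist(),c["k1"],c["rvec"],c["tvec"])
E
```

```text
pics
{'t': 0.0, 'joint_pos': array([-6.46859105e+01,  5.01083671e+00,  1.00321073e+01,  9.50982592e+01,
        4.67721689e-04,  9.00012324e+01]), 'qd': array([-0.00821229,  0.02582492, -0.09198721,  0.01769481,  0.07418925,
        0.05101695]), 'joint_efforts': array([-2.15194709e-04, -5.20387387e+01,  4.64808619e+01,  1.61041523e-02,
        1.35748999e-05,  7.08874426e-08]), 'tcp_pos': array([ 0.23507103, -0.49697483,  0.23056457]), 'tool_rot': array([-1.79923011e+02, -4.66065343e-04,  2.53128565e+01]), 'force': array([ 1.32523658, -0.38044432, -0.47371773]), 'wrist_torque': array([-5.42178772e-02,  3.35725971e-02,  1.80632793e-05]), 'finger_gap': 0.08493737477602141}
top [[368.93018373289374, 0.0, 241.46841102849393], [0.0, 368.93018373289374, 197.6496306714474], [0.0, 0.0, 1.0]] -0.11076693511186796 [ 2.16799449 -2.20355578  0.10115247] [0.02379221 0.43120028 0.87108813]
side [[437.13267265008574, 0.0, 252.2161737919867], [0.0, 437.13267265008574, 188.95855747585213], [0.0, 0.0, 1.0]] -0.12519547159014685 [ 0.80839    -2.39143095  1.30470651] [0.37930277 0.18083392 0.73527405]
```

View pics/top0.png

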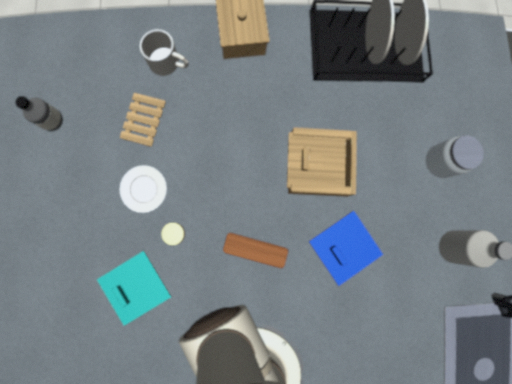

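View pics/side0.png

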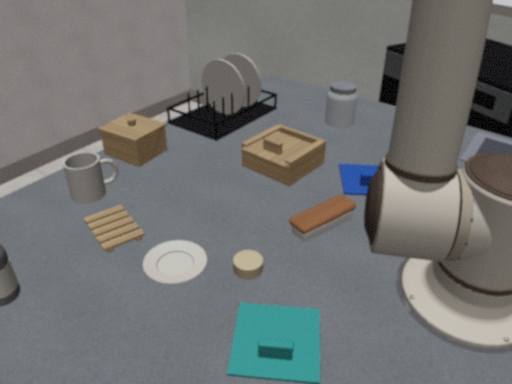

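Candidates. Boxes: the slide-lid box at top (322,161), with a bar grip and grooves, fits. The box at (243,25) has a round knob, so it is the bystander. Rack: the slatted one at (143,120); the saucer is at (143,189). The blue (345,247) and turquoise (134,288) lids are decoys. I'll confirm with enlarged crops.

```bash
cat > h.py <<'E'
import numpy as np,cv2,pickle
def load(n): return pickle.load(open(n,"rb"))
def proj(c,P):
    d=np.array([c["k1"],0,0,0,0.])
    return cv2.projectPoints(np.array(P,float).reshape(-1,3),np.array(c["rvec"]),np.array(c["tvec"]),c["camera_matrix"],d)[0].reshape(-1,2)
def ray(c,uv):
    d=np.array([c["k1"],0,0,0,0.])
    n=cv2.undistortPoints(np.array(uv,float).reshape(-1,1,2),c["camera_matrix"],d).reshape(-1,2)
    R=cv2.Rodrigues(np.array(c["rvec"]))[0];t=np.array(c["tvec"]).ravel()
    D=np.c_[n,np.ones(len(n))]@R; return -R.T@t,D
def plane(c,uv,z):
    o,D=ray(c,uv); return o+D*((z-o[2])/D[:,2])[:,None]
def snap(tag,names=("top","side")):
    from cell import manip
    for n in names:
        c=manip.read_camera(n);pickle.dump(c,open(f"{n}{tag}.pkl","wb"));cv2.imwrite(f"pics/{n}{tag}.png",c["img"][:,:,::-1])
def crop(n,x0,y0,x1,y1,s,out):
    im=load(n+".pkl")["img"][y0:y1,x0:x1,::-1]
    cv2.imwrite(out,cv2.resize(im,None,fx=s,fy=s,interpolation=cv2.INTER_CUBIC))
E
python3 - <<'E'
from h import *
crop("top0",280,115,370,205,6,"pics/c1.png")
crop("top0",100,80,200,160,6,"pics/c2.png")
crop("side0",235,115,335,190,7,"pics/c3.png")
c=load("top0.pkl");print(ray(c,[[0,0]])[0],ray(load("side0.pkl"),[[0,0]])[0])
print(proj(c,[[.235,-.497,.23],[.4,0,0],[.5,0,0],[.4,.1,0]]))
E
```

```text
[0.36002229 0.0278454  0.9027197 ] [-0.00819503  0.6450832   0.54863461]
[[507.36092793 284.9973601 ]
 [248.4533734  210.94338488]
 [247.71221959 170.50018619]
 [207.6100486  211.5937018 ]]
```

View pics/c1.png

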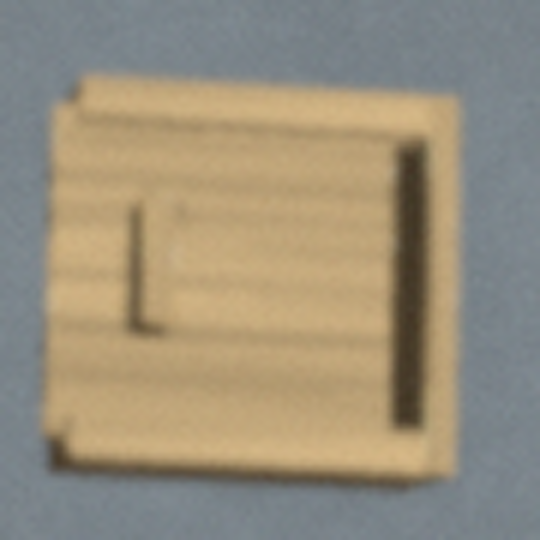

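View pics/c2.png

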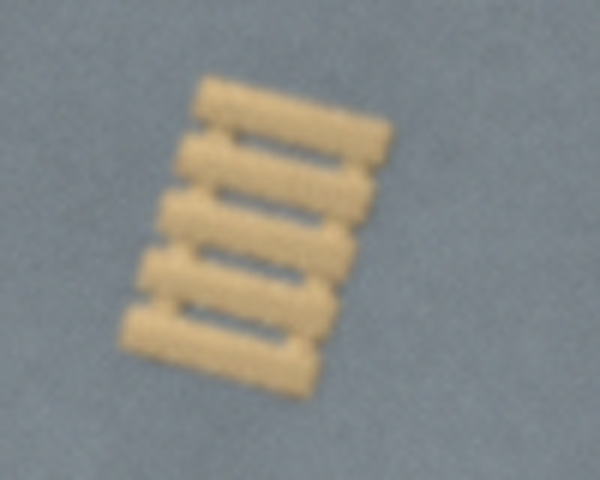

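View pics/c3.png

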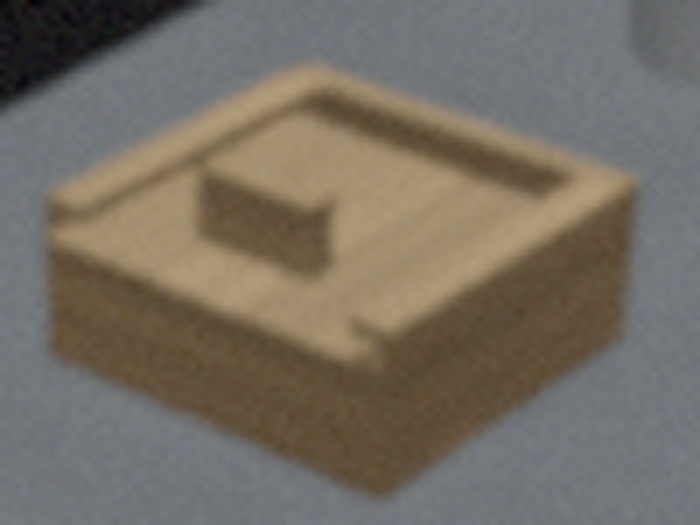

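```bash
python3 - <<'E'
from h import *
T=load("top0.pkl");S=load("side0.pkl")
f=lambda p,s,x,y:(np.array(p,float)+.5)/s-.5+[x,y]
b=f([[80,75],[462,97],[457,475],[68,465]],6,280,115)
P=plane(T,b,.065);print("box top T\n",P.round(4),P.mean(0).round(4),[np.linalg.norm(P[i]-P[i-1]).round(3) for i in range(4)])
s=f([[50,192],[315,63],[635,180],[375,340]],7,235,115)
Q=plane(S,s,.065);print("box top S\n",Q.round(4),Q.mean(0).round(4),[np.linalg.norm(Q[i]-Q[i-1]).round(3) for i in range(4)])
for X in (P,Q):
    for i,j in ((1,0),(2,3)):
        d=X[j]-X[i];print("xdir deg",np.degrees(np.arctan2(d[1],d[0])))
# grip front top edge
g=plane(T,f([[141,205],[141,325]],6,280,115),.086);print("grip T front top",g.round(4))
g=plane(S,f([[204,171],[327,204]],7,235,115),.086);print("grip S front top",g.round(4))
# rack
r=plane(T,f([[203,75],[395,122],[312,398],[120,347]],6,100,80),.014);print("rack",r.round(4),r.mean(0),[np.linalg.norm(r[i]-r[i-1]).round(3) for i in range(4)])
for i,j in((3,0),(2,1)):
    d=r[j]-r[i];print(np.degrees(np.arctan2(d[1],d[0])))
# lid: edge +x at z=.056
e=plane(T,f([[52,105],[45,430]],6,280,115),.056);print("lid edge",e.round(4))
crop("side0",75,195,155,255,8,"pics/c4.png")
E
```

```text
box top T
 [[ 0.5909 -0.1054  0.065 ]
 [ 0.5815 -0.2565  0.065 ]
 [ 0.4325 -0.2471  0.065 ]
 [ 0.4387 -0.096   0.065 ]] [ 0.5109 -0.1763  0.065 ] [np.float64(0.153), np.float64(0.151), np.float64(0.149), np.float64(0.151)]
box top S
 [[ 0.5887 -0.1057  0.065 ]
 [ 0.5767 -0.2531  0.065 ]
 [ 0.4316 -0.2412  0.065 ]
 [ 0.4413 -0.0874  0.065 ]] [ 0.5096 -0.1719  0.065 ] [np.float64(0.149), np.float64(0.148), np.float64(0.146), np.float64(0.154)]
xdir deg 86.43965285692781
xdir deg 87.67954920593698
xdir deg 85.34169197820555
xdir deg 86.36386010373592
grip T front top [[ 0.5347 -0.1235  0.086 ]
 [ 0.489  -0.122   0.086 ]]
grip S front top [[ 0.5314 -0.1176  0.086 ]
 [ 0.4848 -0.1228  0.086 ]]
rack [[0.7025 0.2841 0.014 ]
 [0.6796 0.2025 0.014 ]
 [0.563  0.2357 0.014 ]
 [0.5864 0.3164 0.014 ]] [0.63284442 0.25966268 0.014     ] [np.float64(0.121), np.float64(0.085), np.float64(0.121), np.float64(0.084)]
-15.54171458775416
-15.89294763231794
lid edge [[ 0.5814 -0.0954  0.056 ]
 [ 0.4532 -0.0888  0.056 ]]
```

View pics/c4.png

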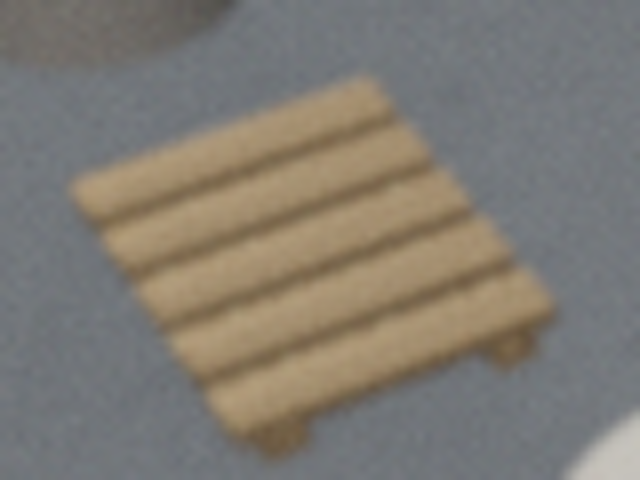

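```bash
cat >> h.py <<'E'
from scipy.spatial.transform import Rotation as Ro
def plan(*wps):
    """wps: (x,y,z,yaw) with tool down; prints shift in tool axes then turn about tool z, sequentially"""
    from cell import manip
    o=manip.get_obs();p=o["tcp_pos"];yaw=o["tool_rot"][2]
    print("t",round(o["t"],2),"tcp",p.round(4),"rot",o["tool_rot"].round(2),"gap",round(o["finger_gap"],4),"F",o["force"].round(1),"j6",o["joint_pos"].round(1))
    for w in wps:
        R=Ro.from_euler("xyz",[180,0,yaw],degrees=True)
        d=R.inv().apply(np.array(w[:3])-p)
        print("shift",d.round(4),"then turn z",round(-((w[3]-yaw+180)%360-180),2)); p=np.array(w[:3]);yaw=w[3]
E
python3 - <<'E'
from h import *
plan((.235,-.497,.231,-3.2),(.51,-.1285,.17,-3.2))
E
```

```text
t 0.1 tcp [ 0.2351 -0.497   0.2307] rot [-179.93   -0.     25.31] gap 0.0859 F [-0.1  0.5 -1. ] j6 [-64.7   5.   10.   95.1   0.   90. ]
shift [-0.0001 -0.0001 -0.0003] then turn z 28.51
shift [ 0.254  -0.3833  0.061 ] then turn z -0.0
```

Call:
{"op": "carry_out", "data": {"translation": [[0,0,0],[0,0,0],[0,0,0],[0,0,0],[0.01,-0.03,0]], "delta_rot": [[0,0,7.1],[0,0,7.1],[0,0,7.1],[0,0,7.1],[0,0,0]], "hand": [0.06,0.06,0.06,0.06,0.06]}}

```text
t: 0.6
tcp_pos: [0.2461, -0.469, 0.2299]
tool_rot: [-179.9, 0.1, -3.5]
force: [-0.2, 1.7, 0.1]
finger_gap: 0.0597
```

Call:
{"op": "carry_out", "data": {"translation": [[0.025,-0.04,0],[0.025,-0.04,0],[0.025,-0.04,0.005],[0.025,-0.04,0.005],[0.025,-0.04,0.01]], "delta_rot": [[0,0,0],[0,0,0],[0,0,0],[0,0,0],[0,0,0]], "hand": [0.06,0.06,0.06,0.06,0.06]}}

```text
t: 1.1
tcp_pos: [0.3831, -0.2732, 0.2114]
tool_rot: [180.0, -0.0, -3.1]
force: [0.6, -1.1, -0.6]
finger_gap: 0.0601
```

```bash
python3 - <<'E'
from h import *
plan((.51,-.1285,.14,-3.2))
E
```

```text
t 1.1 tcp [ 0.3831 -0.2732  0.2114] rot [ 1.7997e+02 -4.0000e-02 -3.1100e+00] gap 0.0601 F [ 0.6 -1.1 -0.6] j6 [-35.5  -6.3  -3.3  92.9  -0.  147.6]
shift [ 0.1189 -0.1514  0.0714] then turn z 0.09
```

Call:
{"op": "carry_out", "data": {"translation": [[0,0,0],[0,0,0],[0,0,0],[0,0,0],[0,0,0]], "delta_rot": [[0,0,-8.5],[0,0,-8.5],[0,0,-8.5],[0,0,-8.5],[0,0,-8.5]], "hand": [0.06,0.06,0.06,0.06,0.06]}}

```text
t: 1.6
tcp_pos: [0.3823, -0.2746, 0.2109]
tool_rot: [-180.0, 0.0, 39.8]
force: [0.1, -1.0, -0.3]
finger_gap: 0.0598
```

Call:
{"op": "carry_out", "data": {"translation": [[0,0,0],[0,0,0],[0,0,0],[0,0,0],[0,0,0]], "delta_rot": [[0,0,-8.5],[0,0,-8.5],[0,0,-8.5],[0,0,-8.5],[0,0,-8.5]], "hand": [0.06,0.06,0.06,0.06,0.06]}}

```text
t: 2.1
tcp_pos: [0.3822, -0.2747, 0.2109]
tool_rot: [-180.0, -0.0, 82.3]
force: [0.2, 0.2, -0.0]
finger_gap: 0.0597
```

Call:
{"op": "carry_out", "data": {"translation": [[0,0,0],[0,0,0],[0,0,0],[0,0,0],[0,0,0]], "delta_rot": [[0,0,-8.5],[0,0,-8.5],[0,0,-8.5],[0,0,-8.5],[0,0,-8.5]], "hand": [0.06,0.06,0.06,0.06,0.06]}}

```text
t: 2.6
tcp_pos: [0.3822, -0.2747, 0.2109]
tool_rot: [-180.0, -0.0, 124.8]
force: [-0.3, -0.5, -0.3]
finger_gap: 0.06
```

Call:
{"op": "carry_out", "data": {"translation": [[0,0,0],[0,0,0],[0,0,0],[0,0,0],[0,0,0]], "delta_rot": [[0,0,-8.5],[0,0,-8.5],[0,0,-8.5],[0,0,-8.5],[0,0,-8.5]], "hand": [0.06,0.06,0.06,0.06,0.06]}}

```text
t: 3.1
tcp_pos: [0.3822, -0.2747, 0.2109]
tool_rot: [180.0, -0.0, 167.3]
force: [0.5, 0.1, 0.3]
finger_gap: 0.0599
```

```bash
python3 - <<'E'
from h import *
plan((.51,-.1285,.14,176.8))
E
```

```text
t 3.1 tcp [ 0.3822 -0.2747  0.2109] rot [ 1.7998e+02 -4.0000e-02  1.6727e+02] gap 0.0599 F [0.5 0.1 0.3] j6 [-35.7  -6.2  -3.3  93.    0.  -23. ]
shift [-0.0924  0.1708  0.0709] then turn z -9.53
```

Call:
{"op": "carry_out", "data": {"translation": [[-0.023,0.0427,0.01],[-0.023,0.0427,0.015],[-0.023,0.0427,0.0],[-0.023,0.0427,0.0],[0,0,0.02]], "delta_rot": [[0,0,0],[0,0,0],[0,0,0],[0,0,0],[0,0,-8]], "hand": [0.06,0.06,0.06,0.06,0.06]}}

```text
t: 3.6
tcp_pos: [0.5136, -0.1261, 0.1674]
tool_rot: [180.0, 0.2, 175.1]
force: [-1.0, -0.1, -0.1]
finger_gap: 0.0597
```

Call:
{"op": "carry_out", "data": {"translation": [[0,0,0],[0,0,0]], "delta_rot": [[0,0,-1.5],[0,0,0]], "hand": [0.06,0.06]}}

```text
t: 3.8
tcp_pos: [0.5095, -0.1299, 0.1663]
tool_rot: [180.0, -0.1, 176.3]
force: [-0.9, 0.5, 0.5]
finger_gap: 0.06
```

```bash
python3 - <<'E'
from h import *
plan((.51,-.1285,.14,176.8))
snap("1")
crop("side1",185,55,345,190,5,"pics/d1.png")
E
```

```text
t 3.8 tcp [ 0.5095 -0.1299  0.1663] rot [ 1.7999e+02 -9.0000e-02  1.7631e+02] gap 0.06 F [-0.9  0.5  0.5] j6 [-14.3   0.9  -1.4  87.8  -0.  -10.6]
shift [-0.0004  0.0014  0.0263] then turn z -0.49
```

View pics/d1.png

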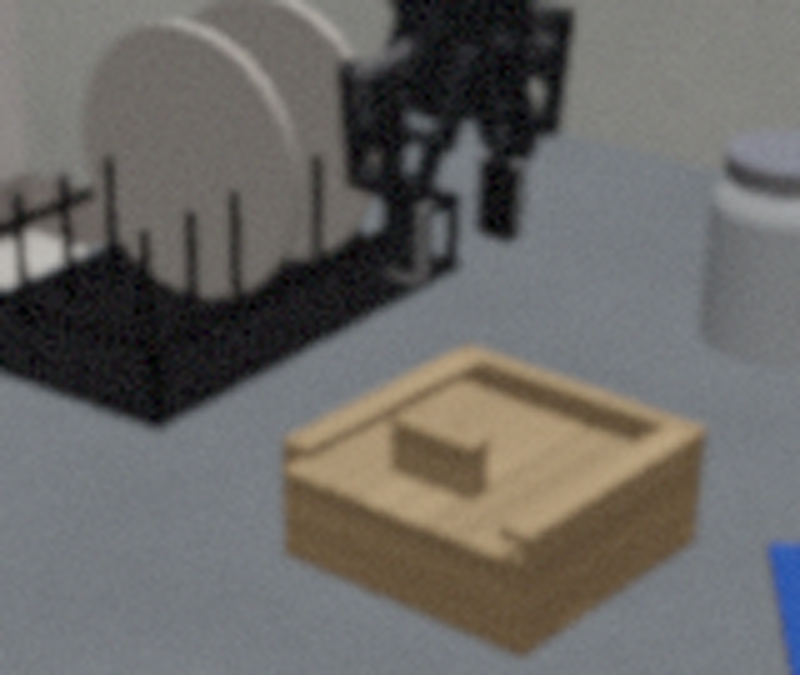

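The side crop shows the fingers (425,250) and (500,210) open along the sliding direction, above the bar at (440,450). I'll descend.

Call:
{"op": "carry_out", "data": {"translation": [[0,0.0015,0.03],[0,0,0.03],[0,0,0.025],[0,0,0.015],[0,0,0]], "delta_rot": [[0,0,-0.5],[0,0,0],[0,0,0],[0,0,0],[0,0,0]], "hand": [0.06,0.06,0.06,0.06,0.06]}}

```text
t: 4.4
tcp_pos: [0.5091, -0.1287, 0.0653]
tool_rot: [180.0, -0.1, 176.8]
force: [-1.4, -0.1, -0.3]
finger_gap: 0.0598
```

```bash
python3 - <<'E'
from h import *
plan((.51,-.1285,.065,176.8))
snap("2")
crop("side2",215,75,345,190,6,"pics/d2.png")
E
```

```text
t 4.4 tcp [ 0.5091 -0.1287  0.0653] rot [ 1.7997e+02 -1.3000e-01  1.7679e+02] gap 0.0598 F [-1.4 -0.1 -0.3] j6 [-14.2   1.8 -11.6  76.7   0.  -11. ]
shift [-0.0009  0.0003  0.0003] then turn z -0.01
```

View pics/d2.png

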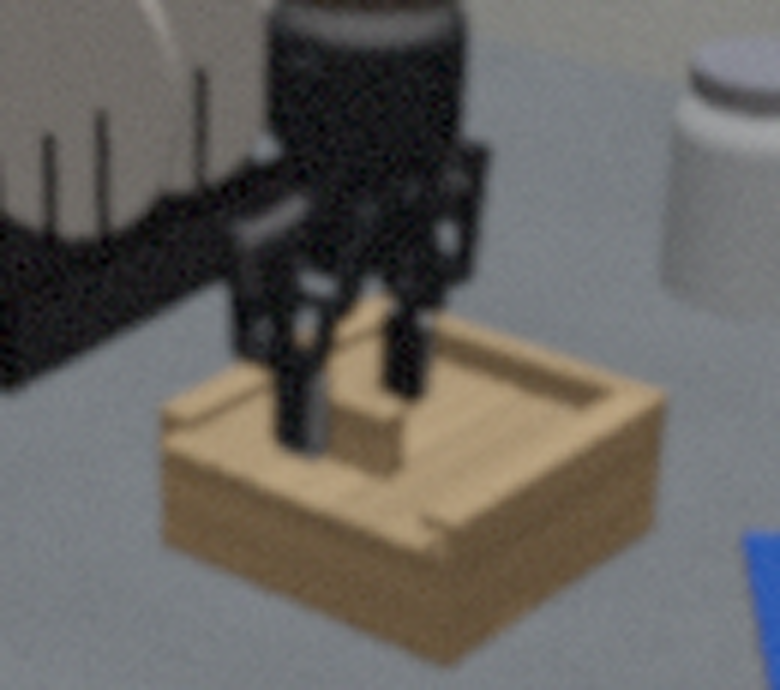

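The bar (370,430) stands between the two fingers (305,430) and (405,370). I'll close on it.

Call:
{"op": "carry_out", "data": {"translation": [[0,0,0],[0,0,0],[0,0,0],[0,0,0],[0,0,0]], "delta_rot": [[0,0,0],[0,0,0],[0,0,0],[0,0,0],[0,0,0]], "hand": [0.04,0.03,0.02,0.01,0.005]}}

```text
t: 5.0
tcp_pos: [0.5107, -0.1284, 0.0673]
tool_rot: [-180.0, 0.1, 176.9]
force: [0.3, 0.1, 6.3]
finger_gap: 0.0127
```

Call:
{"op": "carry_out", "data": {"translation": [[0,0,0],[0,0,0],[0,0,0]], "delta_rot": [[0,0,0],[0,0,0],[0,0,0]], "hand": [0.005,0.005,0.005]}}

```text
t: 5.3
tcp_pos: [0.5107, -0.1284, 0.0673]
tool_rot: [-180.0, 0.1, 176.9]
force: [-0.7, -0.5, 5.8]
finger_gap: 0.0128
```

Call:
{"op": "carry_out", "data": {"translation": [[0,0,-0.001],[0,0,-0.0015],[0,0,0]], "delta_rot": [[0,0,0],[0,0,0],[0,0,0]], "hand": [0.005,0.005,0.005]}}

```text
t: 5.6
tcp_pos: [0.5101, -0.1282, 0.0689]
tool_rot: [180.0, -0.0, 176.9]
force: [0.1, -0.1, -1.1]
finger_gap: 0.0124
```

Call:
{"op": "carry_out", "data": {"translation": [[0,0.008,0],[0,0.01,0],[0,0.01,0],[0,0,0]], "delta_rot": [[0,0,0],[0,0,0],[0,0,0],[0,0,0]], "hand": [0.005,0.005,0.005,0.005]}}

```text
t: 6.0
tcp_pos: [0.5118, -0.0988, 0.0689]
tool_rot: [180.0, -0.0, 177.0]
force: [1.2, -0.2, -1.8]
finger_gap: 0.0124
```

Call:
{"op": "carry_out", "data": {"translation": [[0,0.015,0],[0,0.02,0],[0,0.02,0],[0,0.02,0],[0,0,0]], "delta_rot": [[0,0,0],[0,0,0],[0,0,0],[0,0,0],[0,0,0]], "hand": [0.005,0.005,0.005,0.005,0.005]}}

```text
t: 6.5
tcp_pos: [0.5158, -0.0232, 0.069]
tool_rot: [180.0, 0.0, 177.0]
force: [-0.1, -0.7, -1.5]
finger_gap: 0.0126
```

Call:
{"op": "carry_out", "data": {"translation": [[0,0.015,0],[0,0.02,0],[0,0.02,0],[0,0.015,0],[0,0,0]], "delta_rot": [[0,0,0],[0,0,0],[0,0,0],[0,0,0],[0,0,0]], "hand": [0.005,0.005,0.005,0.005,0.005]}}

```text
t: 7.0
tcp_pos: [0.5196, 0.046, 0.069]
tool_rot: [180.0, -0.0, 177.0]
force: [0.3, 0.2, -1.2]
finger_gap: 0.0126
```

```bash
python3 - <<'E'
from h import *
plan((.52,.045,.02,176.8))
snap("3")
crop("side3",165,75,345,215,4,"pics/d3.png")
E
```

```text
t 7.0 tcp [0.5196 0.046  0.069 ] rot [179.99  -0.   177.01] gap 0.0126 F [ 0.3  0.2 -1.2] j6 [  5.1   1.1 -11.9  77.    0.    8. ]
shift [-0.0005 -0.001   0.049 ] then turn z 0.21
```

View pics/d3.png

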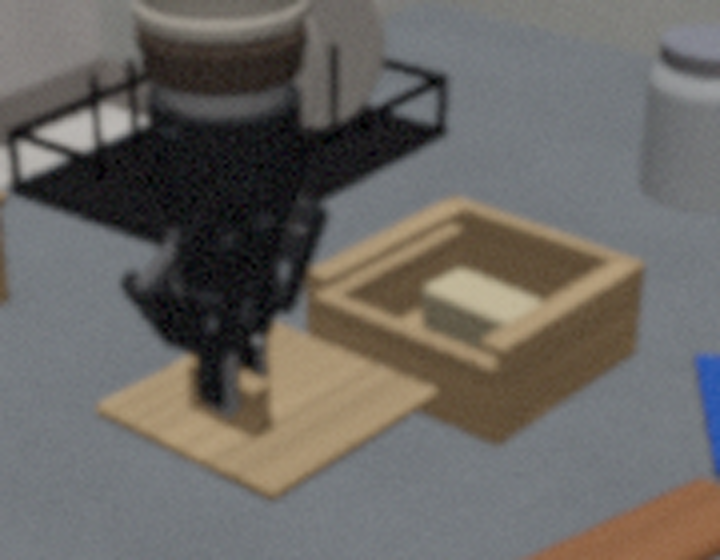

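View pics/top3.png

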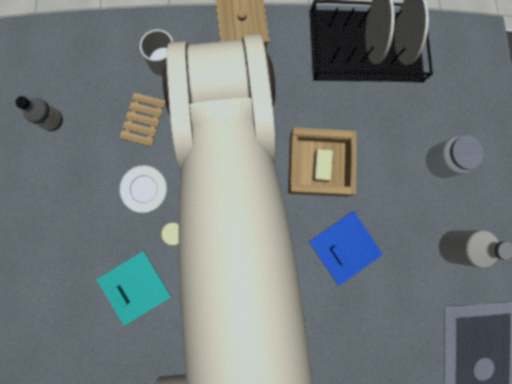

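The lid is clear of the box: its edge (435,390) is apart from the box's end wall. The cream soap shows inside at top (323,165). I'll lower the lid.

Call:
{"op": "carry_out", "data": {"translation": [[0,0,0.015],[0,0,0.017],[0,0,0.01],[0,0,0.005],[0,0,0]], "delta_rot": [[0,0,0],[0,0,0],[0,0,0],[0,0,0],[0,0,0]], "hand": [0.005,0.005,0.005,0.005,0.005]}}

```text
t: 7.6
tcp_pos: [0.519, 0.0441, 0.0211]
tool_rot: [-180.0, -0.1, 176.9]
force: [-0.2, 0.6, -0.7]
finger_gap: 0.0125
```

Call:
{"op": "carry_out", "data": {"translation": [[0,0,0.001],[0,0,0.001],[0,0,0.001],[0,0,0]], "delta_rot": [[0,0,0],[0,0,0],[0,0,0],[0,0,0]], "hand": [0.005,0.005,0.005,0.005]}}

```text
t: 8.0
tcp_pos: [0.5197, 0.0445, 0.0192]
tool_rot: [180.0, 0.0, 176.9]
force: [-0.6, 0.3, -1.1]
finger_gap: 0.0126
```

Call:
{"op": "carry_out", "data": {"translation": [[0,0,0.001],[0,0,0.001],[0,0,0]], "delta_rot": [[0,0,0],[0,0,0],[0,0,0]], "hand": [0.005,0.005,0.005]}}

```text
t: 8.3
tcp_pos: [0.5197, 0.0445, 0.0174]
tool_rot: [180.0, 0.0, 176.9]
force: [-1.8, 0.5, 2.7]
finger_gap: 0.0122
```

```bash
python3 - <<'E'
from h import *
plan()
E
```

```text
t 8.3 tcp [0.5197 0.0445 0.0174] rot [1.8000e+02 3.0000e-02 1.7692e+02] gap 0.0122 F [-1.8  0.5  2.7] j6 [  4.9   2.5 -16.3  71.2  -0.    8. ]
```

Call:
{"op": "carry_out", "data": {"translation": [[0,0,0],[0,0,0],[0,0,0],[0,0,0],[0,0,-0.02]], "delta_rot": [[0,0,0],[0,0,0],[0,0,0],[0,0,0],[0,0,0]], "hand": [0.02,0.035,0.05,0.05,0.05]}}

```text
t: 8.8
tcp_pos: [0.5179, 0.0443, 0.0348]
tool_rot: [-180.0, -0.2, 176.9]
force: [-1.1, 0.2, -0.6]
finger_gap: 0.0498
```

Call:
{"op": "carry_out", "data": {"translation": [[0,0,-0.04],[0,0,-0.04],[0,0,-0.03],[0,0,0]], "delta_rot": [[0,0,0],[0,0,0],[0,0,0],[0,0,0]], "hand": [0.06,0.06,0.06,0.06]}}

```text
t: 9.2
tcp_pos: [0.5215, 0.0446, 0.1517]
tool_rot: [179.9, 0.4, 176.9]
force: [-0.2, 0.2, 0.1]
finger_gap: 0.0602
```

```bash
python3 - <<'E'
from h import *
plan()
snap("4")
crop("top4",280,115,370,205,6,"pics/e1.png")
crop("side4",165,75,345,215,4,"pics/e2.png")
E
```

```text
t 9.2 tcp [0.5215 0.0446 0.1517] rot [179.94   0.4  176.91] gap 0.0602 F [-0.2  0.2  0.1] j6 [ 4.9  0.  -3.8 85.7  0.   8. ]
```

View pics/e1.png

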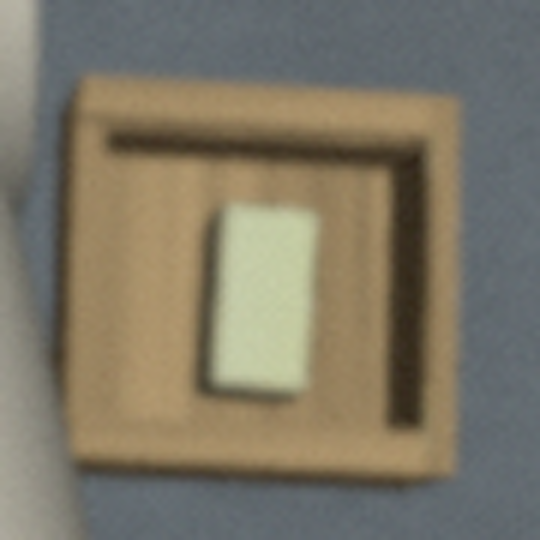

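View pics/e2.png

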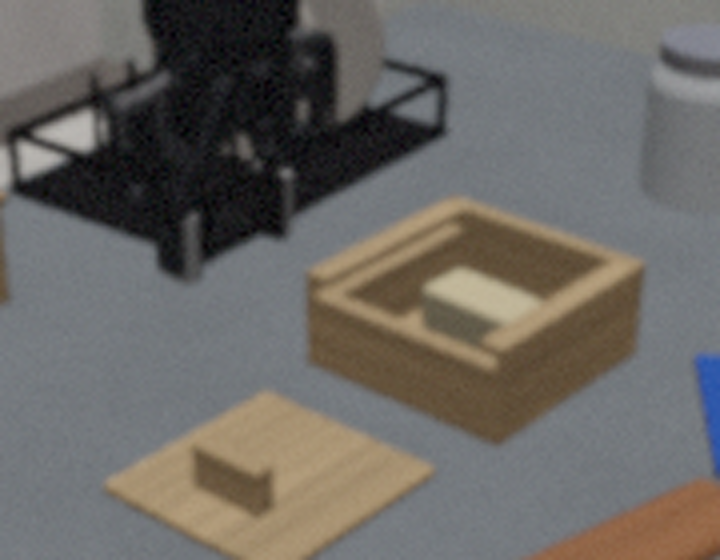

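The lid lies flat at side crop (270,480). The soap's top face is at crop e1 (265,298), which is top pixel (324,164). I'll measure it by colour mask.

```bash
python3 - <<'E'
from h import *
T=load("top4.pkl")
im=cv2.resize(T["img"][115:205,280:370],None,fx=6,fy=6,interpolation=cv2.INTER_CUBIC)
i=im.astype(int); m=((i[...,1]-i[...,0]>-8)&(i[...,1]>150)&(i[...,1]-i[...,2]>12)).astype(np.uint8)
n,l,s,c=cv2.connectedComponentsWithStats(m);k=1+s[1:,4].argmax();print(s[k],c[k])
cn=max(cv2.findContours((l==k).astype(np.uint8),0,2)[0],key=cv2.contourArea)
b=cv2.boxPoints(cv2.minAreaRect(cn));print(b)
P=plane(T,(b+.5)/6-.5+[280,115],.046);print(P.round(4),P.mean(0).round(4),[np.linalg.norm(P[i]-P[i-1]).round(4) for i in range(4)])
for i in range(4):
    d=P[i]-P[i-1];print(np.degrees(np.arctan2(d[1],d[0])).round(1))
S=load("side4.pkl")
s=plane(S,(np.array([[425,288],[463,267]])+.5)/4-.5+[165,75],.046);print("side soap top +x+y.. corners",s.round(4))
E
```

```text
[  215   204   103   187 16715] [265.81860604 296.56709542]
[[212.33261 384.2325 ]
 [225.01724 202.41983]
 [320.04306 209.04953]
 [307.35843 390.8622 ]]
[[ 0.4714 -0.1568  0.046 ]
 [ 0.544  -0.1646  0.046 ]
 [ 0.541  -0.2027  0.046 ]
 [ 0.4683 -0.1946  0.046 ]] [ 0.5062 -0.1797  0.046 ] [np.float64(0.0379), np.float64(0.073), np.float64(0.0382), np.float64(0.0732)]
85.3
-6.1
-94.4
173.6
side soap top +x+y.. corners [[ 0.5389 -0.1599  0.046 ]
 [ 0.5366 -0.1987  0.046 ]]
```

```bash
python3 - <<'E'
from h import *
plan((.506,-.178,.1517,174.5),(.506,-.178,.012,174.5))
E
```

```text
t 9.3 tcp [0.52   0.0445 0.1474] rot [1.7999e+02 7.0000e-02 1.7691e+02] gap 0.06 F [ 0.1  0.5 -0.6] j6 [ 4.9  0.2 -4.2 85.6 -0.   8. ]
shift [ 0.002  -0.2229 -0.0043] then turn z 2.41
shift [ 0.     -0.      0.1397] then turn z -0.0
```

Call:
{"op": "carry_out", "data": {"translation": [[0.002,-0.035,0],[0,-0.05,0],[0,-0.05,0],[0,-0.05,0],[0,-0.038,0]], "delta_rot": [[0,0,0],[0,0,0],[0,0,0],[0,0,0],[0,0,2.4]], "hand": [0.065,0.065,0.065,0.065,0.065]}}

```text
t: 9.8
tcp_pos: [0.5044, -0.1805, 0.1453]
tool_rot: [180.0, -0.1, 174.4]
force: [0.9, 0.4, 0.2]
finger_gap: 0.065
```

Call:
{"op": "carry_out", "data": {"translation": [[0,0,0],[0,0,0.02],[0,0,0]], "delta_rot": [[0,0,0],[0,0,0],[0,0,0]], "hand": [0.065,0.065,0.065]}}

```text
t: 10.1
tcp_pos: [0.504, -0.1775, 0.1235]
tool_rot: [179.9, -0.3, 174.5]
force: [-0.1, 0.2, -0.9]
finger_gap: 0.065
```

```bash
python3 - <<'E'
from h import *
plan((.506,-.178,.012,174.5))
E
```

```text
t 10.1 tcp [ 0.504  -0.1775  0.1235] rot [179.92  -0.3  174.5 ] gap 0.065 F [-0.1  0.2 -0.9] j6 [-19.4   2.4  -4.6  83.4   0.  -13.9]
shift [-0.0021 -0.0003  0.1115] then turn z 0.0
```

Call:
{"op": "carry_out", "data": {"translation": [[-0.001,0,0.025],[0,0,0.03],[0,0,0.025],[0,0,0.02],[0,0,0.008]], "delta_rot": [[0,0,0],[0,0,0],[0,0,0],[0,0,0],[0,0,0]], "hand": [0.065,0.065,0.065,0.065,0.065]}}

```text
t: 10.6
tcp_pos: [0.5053, -0.1769, 0.0167]
tool_rot: [179.9, -0.2, 174.6]
force: [-0.2, 0.1, 0.1]
finger_gap: 0.0648
```

```bash
python3 - <<'E'
from h import *
plan((.506,-.178,.012,174.5))
snap("5",("side",))
crop("side5",215,75,345,190,6,"pics/f1.png")
E
```

```text
t 10.6 tcp [ 0.5053 -0.1769  0.0167] rot [179.94  -0.21 174.58] gap 0.0648 F [-0.2  0.1  0.1] j6 [-19.3   4.7 -14.1  71.5   0.  -13.9]
shift [-0.0008 -0.001   0.0047] then turn z 0.08
```

View pics/f1.png

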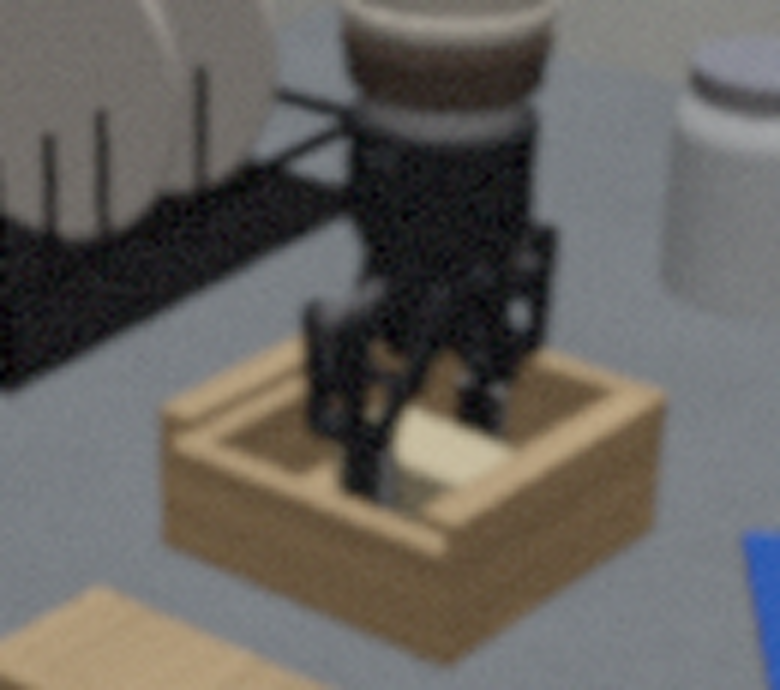

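The soap (450,450) is between the fingers (370,480) and (485,400), clear of the walls. I'll close on it.

Call:
{"op": "carry_out", "data": {"translation": [[0,0,0.002],[0,0,0],[0,0,0],[0,0,0],[0,0,0]], "delta_rot": [[0,0,0],[0,0,0],[0,0,0],[0,0,0],[0,0,0]], "hand": [0.06,0.05,0.04,0.033,0.033]}}

```text
t: 11.15
tcp_pos: [0.5073, -0.1785, 0.0184]
tool_rot: [-180.0, 0.1, 174.5]
force: [-0.1, -0.3, 5.8]
finger_gap: 0.0394
```

Call:
{"op": "carry_out", "data": {"translation": [[0,0,0],[0,0,0],[0,0,0]], "delta_rot": [[0,0,0],[0,0,0],[0,0,0]], "hand": [0.025,0.025,0.025]}}

```text
t: 11.45
tcp_pos: [0.5073, -0.1785, 0.0184]
tool_rot: [-180.0, 0.1, 174.5]
force: [-1.1, 0.4, 7.2]
finger_gap: 0.0391
```

Call:
{"op": "carry_out", "data": {"translation": [[0,0,-0.005],[0,0,-0.015],[0,0,-0.03],[0,0,-0.03],[0,0,0]], "delta_rot": [[0,0,0],[0,0,0],[0,0,0],[0,0,0],[0,0,0]], "hand": [0.025,0.025,0.025,0.025,0.025]}}

```text
t: 11.95
tcp_pos: [0.5086, -0.179, 0.1025]
tool_rot: [-179.9, 0.4, 174.5]
force: [0.1, -0.2, -2.0]
finger_gap: 0.0392
```

Call:
{"op": "carry_out", "data": {"translation": [[0,0,-0.03],[0,0,-0.03],[0,0,0],[0,0,0]], "delta_rot": [[0,0,0],[0,0,0],[0,0,0],[0,0,0]], "hand": [0.025,0.025,0.025,0.025]}}

```text
t: 12.35
tcp_pos: [0.5067, -0.1783, 0.1574]
tool_rot: [-180.0, 0.1, 174.5]
force: [0.0, -0.7, -1.7]
finger_gap: 0.0389
```

```bash
python3 - <<'E'
from h import *
plan((.633,.261,.15,164.3))
snap("6",("side","top"))
crop("side6",205,45,345,160,5,"pics/g1.png")
crop("top6",280,95,400,205,5,"pics/g2.png")
c=load("side0.pkl")
f=lambda p,s,x,y:(np.array(p,float)+.5)/s-.5+[x,y]
r=plane(c,f([[75,180],[375,72],[557,310],[240,437]],8,75,195),.0115);print("rack S",r.round(4),r.mean(0))
E
```

```text
t 12.35 tcp [ 0.5067 -0.1783  0.1574] rot [-1.7999e+02  5.0000e-02  1.7451e+02] gap 0.0389 F [ 0.  -0.7 -1.7] j6 [-19.4   2.3  -0.9  86.7   0.  -13.9]
shift [-0.0837  0.4494  0.0074] then turn z 10.21
rack S [[0.7028 0.282  0.0115]
 [0.6793 0.201  0.0115]
 [0.5614 0.239  0.0115]
 [0.5843 0.3181 0.0115]] [0.63195498 0.26000312 0.0115    ]
```

View pics/g1.png

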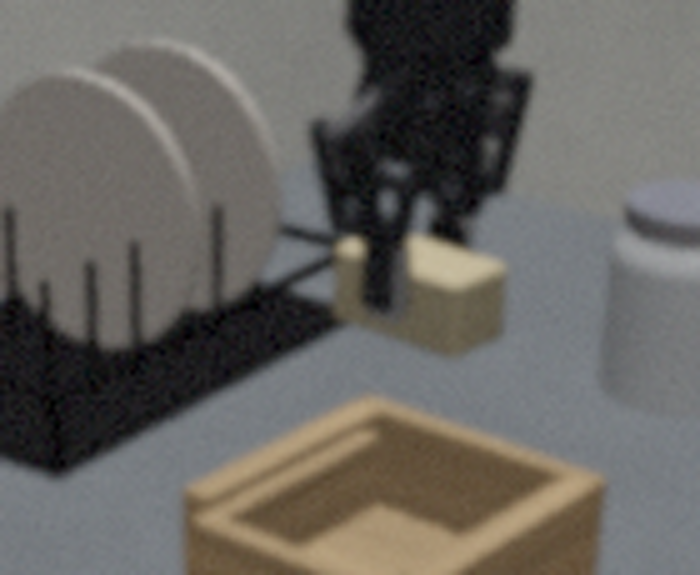

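View pics/g2.png

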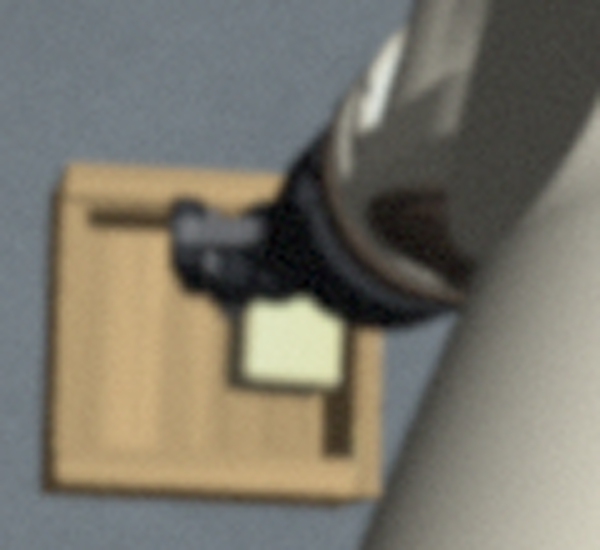

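Soap held level, lifted clear. Both views give the rack centre within 1 mm. I'll move to above it.

Call:
{"op": "carry_out", "data": {"translation": [[-0.004,0.02,0],[-0.007,0.04,0],[-0.008,0.045,0],[-0.008,0.045,0],[-0.008,0.045,0]], "delta_rot": [[0,0,0],[0,0,0],[0,0,0],[0,0,0],[0,0,0]], "hand": [0.025,0.025,0.025,0.025,0.025]}}

```text
t: 12.95
tcp_pos: [0.5597, 0.0142, 0.1557]
tool_rot: [-180.0, -0.1, 174.5]
force: [1.1, -0.7, -1.6]
finger_gap: 0.0391
```

Call:
{"op": "carry_out", "data": {"translation": [[-0.009,0.045,0],[-0.009,0.045,0],[-0.009,0.045,0],[-0.008,0.04,0],[-0.008,0.04,0]], "delta_rot": [[0,0,0],[0,0,0],[0,0,0],[0,0,0],[0,0,0]], "hand": [0.025,0.025,0.025,0.025,0.025]}}

```text
t: 13.45
tcp_pos: [0.6231, 0.2241, 0.1553]
tool_rot: [-179.9, -0.1, 174.5]
force: [0.6, -0.3, -1.4]
finger_gap: 0.0395
```

Call:
{"op": "carry_out", "data": {"translation": [[0,0,0],[0,0,0],[0,0,0]], "delta_rot": [[0,0,3.5],[0,0,4],[0,0,3]], "hand": [0.025,0.025,0.025]}}

```text
t: 13.75
tcp_pos: [0.6228, 0.2228, 0.155]
tool_rot: [-179.9, -0.1, 163.9]
force: [0.5, -0.5, -1.2]
finger_gap: 0.0394
```

```bash
python3 - <<'E'
from h import *
plan((.6355,.259,.06,164.))
E
```

```text
t 13.75 tcp [0.6228 0.2228 0.155 ] rot [-1.7990e+02 -1.4000e-01  1.6391e+02] gap 0.0394 F [ 0.5 -0.5 -1.2] j6 [19.7 20.  19.2 89.4 -0.  35.8]
shift [-0.0022  0.0383  0.095 ] then turn z -0.09
```

Call:
{"op": "carry_out", "data": {"translation": [[-0.001,0.02,0],[-0.001,0.018,0],[0,0,0.03],[0,0,0.04],[0,0,0.025]], "delta_rot": [[0,0,0],[0,0,0],[0,0,0],[0,0,0],[0,0,0]], "hand": [0.025,0.025,0.025,0.025,0.025]}}

```text
t: 14.25
tcp_pos: [0.6341, 0.2579, 0.0572]
tool_rot: [-179.8, -0.2, 164.0]
force: [0.3, 0.1, -1.4]
finger_gap: 0.0389
```

Call:
{"op": "carry_out", "data": {"translation": [[0,0,0],[0,0,0]], "delta_rot": [[0,0,0],[0,0,0]], "hand": [0.025,0.025]}}

```text
t: 14.45
tcp_pos: [0.6353, 0.2582, 0.0616]
tool_rot: [-179.9, -0.1, 164.0]
force: [-0.0, 0.6, -0.5]
finger_gap: 0.0394
```

```bash
python3 - <<'E'
from h import *
plan((.6355,.259,.027,164.))
snap("7",("side","top"))
crop("side7",45,135,195,265,5,"pics/i1.png")
E
```

```text
t 14.45 tcp [0.6353 0.2582 0.0616] rot [-1.7994e+02 -8.0000e-02  1.6401e+02] gap 0.0394 F [-0.   0.6 -0.5] j6 [22.1 23.8 13.9 80.2 -0.  38.1]
shift [0.     0.0008 0.0346] then turn z 0.01
```

View pics/i1.png

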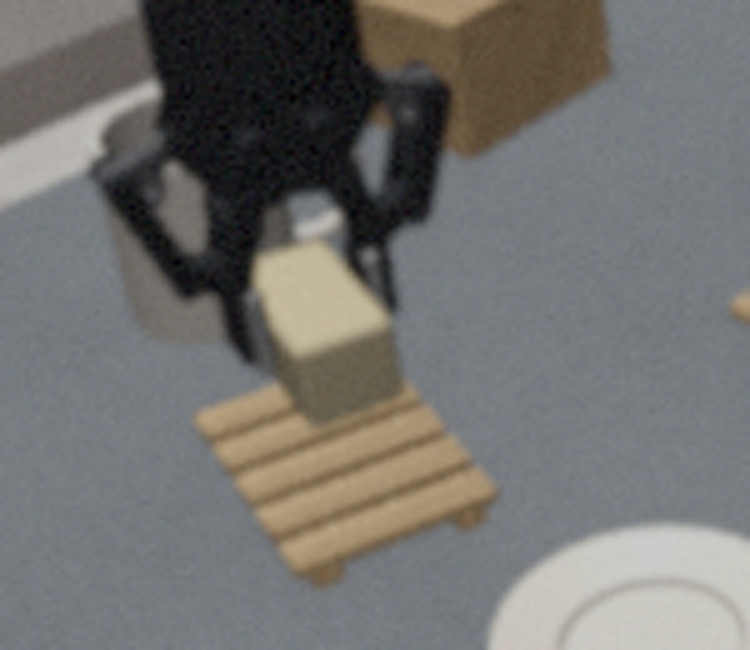

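```bash
python3 - <<'E'
from h import *
S=load("side7.pkl")
f=lambda p,s,x,y:(np.array(p,float)+.5)/s-.5+[x,y]
r=plane(S,f([[255,257],[322,242],[390,322],[298,357]],5,45,135),.0892);print(r.round(4),r.mean(0).round(4),[np.linalg.norm(r[i]-r[i-1]).round(3) for i in range(4)])
r=plane(S,f([[318,424],[402,388]],5,45,135),.0512);print("bottom near edge",r.round(4),r.mean(0))
print(np.array([.633,.259])-.0375*np.array([.9613,-.2756]))
E
```

```text
[[0.67   0.2583 0.0892]
 [0.6576 0.2347 0.0892]
 [0.5902 0.2542 0.0892]
 [0.5991 0.2902 0.0892]] [0.6292 0.2593 0.0892] [np.float64(0.078), np.float64(0.027), np.float64(0.07), np.float64(0.037)]
bottom near edge [[0.6064 0.2838 0.0512]
 [0.5993 0.2484 0.0512]] [0.60283385 0.26608935 0.0512    ]
[0.59695125 0.269335  ]
```

The soap's position agrees with the rack centre to about 2–3 mm. I'll lower it gently; contact is expected at TCP z of about 0.0244.

Call:
{"op": "carry_out", "data": {"translation": [[0,0,0.015],[0,0.001,0.012],[0,0,0.006],[0,0,0],[0,0,0]], "delta_rot": [[0,0,0],[0,0,0],[0,0,0],[0,0,0],[0,0,0]], "hand": [0.025,0.025,0.025,0.025,0.025]}}

```text
t: 15.05
tcp_pos: [0.636, 0.2594, 0.0289]
tool_rot: [-180.0, -0.0, 164.0]
force: [0.2, -0.5, 0.2]
finger_gap: 0.0389
```

Call:
{"op": "carry_out", "data": {"translation": [[0,0,0.001],[0,0,0.001],[0,0,0]], "delta_rot": [[0,0,0],[0,0,0],[0,0,0]], "hand": [0.025,0.025,0.025]}}

```text
t: 15.35
tcp_pos: [0.6362, 0.2594, 0.0272]
tool_rot: [180.0, 0.0, 164.0]
force: [0.2, 0.2, -0.8]
finger_gap: 0.0391
```

Call:
{"op": "carry_out", "data": {"translation": [[0,0,0.001],[0,0,0.001],[0,0,0]], "delta_rot": [[0,0,0],[0,0,0],[0,0,0]], "hand": [0.025,0.025,0.025]}}

```text
t: 15.65
tcp_pos: [0.636, 0.2593, 0.0248]
tool_rot: [-180.0, -0.0, 164.0]
force: [-1.0, 0.7, -1.2]
finger_gap: 0.0387
```

Call:
{"op": "carry_out", "data": {"translation": [[0,0,0.001],[0,0,0],[0,0,0]], "delta_rot": [[0,0,0],[0,0,0],[0,0,0]], "hand": [0.025,0.025,0.025]}}

```text
t: 15.95
tcp_pos: [0.6361, 0.2594, 0.0245]
tool_rot: [180.0, 0.0, 164.0]
force: [-1.1, 0.1, 4.0]
finger_gap: 0.0392
```

Contact at 0.0245, as predicted. Before opening the jaws I'll check seating, then release and rise.

Call:
{"op": "carry_out", "data": {"translation": [[0,0,0],[0,0,0],[0,0,0],[0,0,0],[0,0,0]], "delta_rot": [[0,0,0],[0,0,0],[0,0,0],[0,0,0],[0,0,0]], "hand": [0.042,0.047,0.054,0.06,0.06]}}

```text
t: 16.45
tcp_pos: [0.6361, 0.2594, 0.0239]
tool_rot: [180.0, -0.0, 164.0]
force: [-0.5, -0.7, -0.1]
finger_gap: 0.0602
```

Call:
{"op": "carry_out", "data": {"translation": [[0,0,-0.01],[0,0,-0.03],[0,0,-0.04],[0,0,-0.04],[0,0,-0.03]], "delta_rot": [[0,0,0],[0,0,0],[0,0,0],[0,0,0],[0,0,0]], "hand": [0.06,0.06,0.06,0.06,0.06]}}

```text
t: 16.95
tcp_pos: [0.6363, 0.2595, 0.178]
tool_rot: [179.9, 0.1, 164.0]
force: [0.5, -0.2, 0.3]
finger_gap: 0.0599
```

Call:
{"op": "carry_out", "data": {"translation": [[0,-0.03,0],[0,-0.045,0],[0,-0.045,0],[0,-0.04,0],[0,0,0]], "delta_rot": [[0,0,0],[0,0,0],[0,0,0],[0,0,0],[0,0,0]], "hand": [0.06,0.06,0.06,0.06,0.06]}}

```text
t: 17.45
tcp_pos: [0.5911, 0.1017, 0.1758]
tool_rot: [-180.0, 0.1, 163.8]
force: [0.7, 0.6, 0.1]
finger_gap: 0.0604
```

```bash
python3 - <<'E'
from h import *
plan()
snap("8",("side","top"))
crop("top8",100,80,200,160,6,"pics/j1.png")
crop("side8",60,175,160,260,6,"pics/j2.png")
E
```

```text
t 17.45 tcp [0.5911 0.1017 0.1758] rot [-1.7999e+02  8.0000e-02  1.6380e+02] gap 0.0604 F [0.7 0.6 0.1] j6 [ 9.8 11.  10.6 89.6 -0.  26. ]
```

View pics/j1.png

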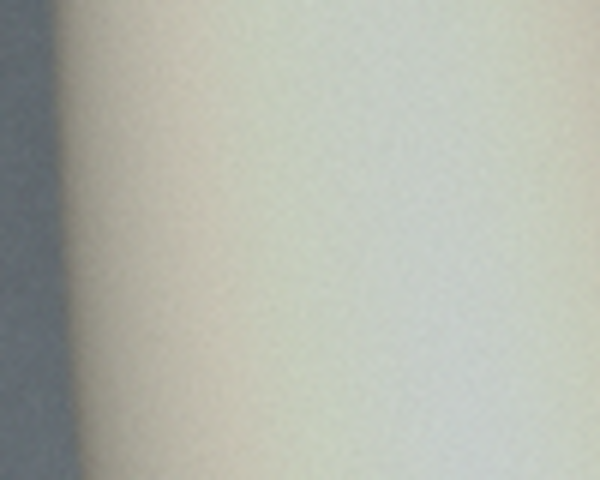

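View pics/j2.png

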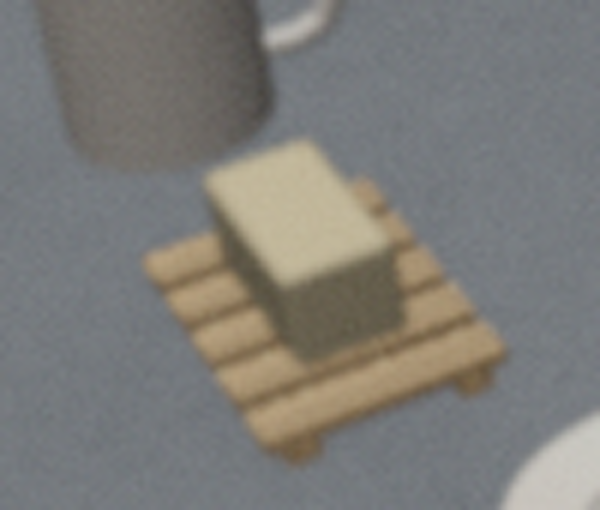

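View pics/side8.png

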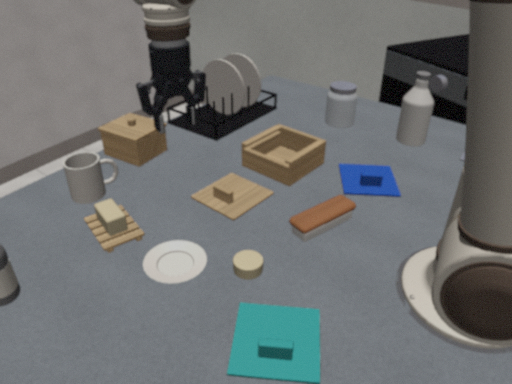

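Side view: the soap sits on the rack at (110,216) and the lid lies flat at (232,195). The arm hides the rack from the top camera, so I'll move it aside for one check.

Call:
{"op": "carry_out", "data": {"translation": [[0,-0.03,-0.02],[0,-0.045,0],[0,-0.045,0],[0,-0.045,0],[0,0,0]], "delta_rot": [[0,0,0],[0,0,0],[0,0,0],[0,0,0],[0,0,0]], "hand": [0.06,0.06,0.06,0.06,0.06]}}

```text
t: 18.05
tcp_pos: [0.546, -0.056, 0.1947]
tool_rot: [-180.0, 0.0, 163.8]
force: [0.1, 0.7, -0.8]
finger_gap: 0.0601
```

```bash
python3 - <<'E'
from h import *
plan()
snap("9",("top",))
crop("top9",100,80,200,160,6,"pics/k1.png")
E
```

```text
t 18.05 tcp [ 0.546  -0.056   0.1947] rot [-1.7996e+02  4.0000e-02  1.6384e+02] gap 0.0601 F [ 0.1  0.7 -0.8] j6 [-5.8  4.2  5.1 91.  -0.  10.3]
```

View pics/k1.png

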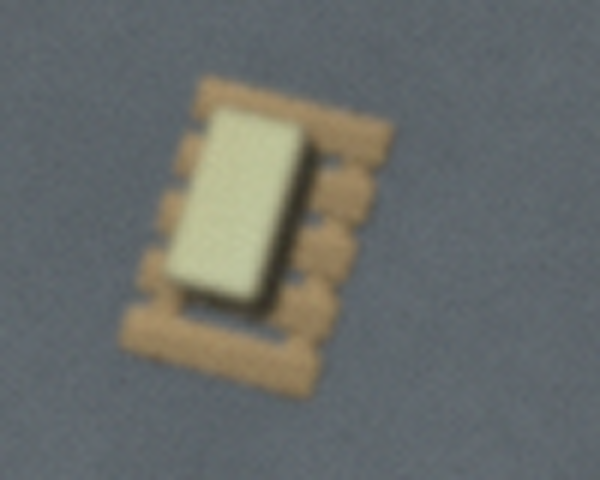

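```bash
python3 - <<'E'
from h import *
T=load("top9.pkl")
f=lambda p,s,x,y:(np.array(p,float)+.5)/s-.5+[x,y]
s=plane(T,f([[219,105],[305,128],[252,303],[165,280]],6,100,80),.052)
r=plane(T,f([[203,75],[395,122],[312,398],[120,347]],6,100,80),.014)
e=(s.mean(0)-r.mean(0))[:2];a=np.radians(-15.7)
print(s.mean(0).round(4),r.mean(0).round(4),"along",e@[np.cos(a),np.sin(a)],"across",e@[-np.sin(a),np.cos(a)])
d=s[0]-s[3];print(np.degrees(np.arctan2(d[1],d[0])),[np.linalg.norm(s[i]-s[i-1]).round(3) for i in range(4)])
E
```

```text
[0.634  0.2588 0.052 ] [0.6328 0.2597 0.014 ] along 0.0013416105917093363 across -0.0005180791362467624
-15.739944537100895 [np.float64(0.074), np.float64(0.037), np.float64(0.074), np.float64(0.037)]
```

Centred within about 1.5 mm and parallel to the rack. I'll hand in.

```bash
python3 - <<'E'
from cell import manip
print(manip.hand_in())
E
```

```text
the job is handed in; nothing more can be done
None
```

The job is done and handed in at about 18 s of the 58 s allowed. I slid the lid straight out along its grooves and laid it flat on the worktop, clear of the box. Then I lifted the soap out and set it on the rack.

- **Soap:** the last top view puts it about 1.3 mm along and 0.5 mm across from the rack's centre. Its length is within about 0.1° of the rack's.
- **Lid and look-alikes:** in the last full side view, taken after the soap was set down, the lid was flat beside the box. The blue and turquoise look-alikes and the other bystanders were where they started.
- **Forces:** the highest reading was about 7 N, an upward push as the fingers closed on the soap. The fingers closing on the lid grip gave about 6 N. Readings were taken only at the end of each move.
- **Disagreement:** the two cameras differed by 4–5 mm on where the box and its contents were. I used values between the two, and each grasp closed within about 1 mm of the size given (12.8 mm on the 14 mm bar, 39 mm on the 40 mm soap). No other check failed.

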